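# Close the puppet-eye tin with its nested lids, then lift off the outer lid alone

## Task

The tin of puppet eyes stands open: take its two nested lids together by the yellow knob of the inner lid, lower them level onto the tin until the inner lid is fully home in its mouth, and let go of the knob. Then take the teal outer lid by its metal collar and lift it straight off alone, leaving the inner lid sitting home on the tin, so that the maker can take the outer lid away for painting: the program finishes while still holding the outer lid level over the tin, its lower edge a good 4 cm clear above the top of the knob. The outer lid must not come off before the inner one is home, and the tin, the thread spool, the head blank and the glue bottle stay where they are.

Things in the scene. Friction and masses are not known exactly. Their poses are not given: they have to be found in the camera images.
- tin: round open tin, dark red, 108 mm outer diameter, 100 mm bore (4 mm wall), 70 mm tall, about 0.9 kg with glass eyes low inside (nothing higher than 30 mm); stands loose on the bench. Origin: centre of its underside, z up. It may stand to the robot's left or right; the lids are then on the other side
- tin_mouth (a point): centre of the tin's rim plane, 70 mm above the bench
- inner_lid: light wooden inner lid, 0.18 kg, origin at the centre of its underside, z up. Tapered plug z 0-14 mm (88 mm diameter at the bottom, 96 at the top), flange z 14-19 (116 mm diameter), stem 14 mm diameter to z 50, then the knob. At the start it stands on its plug on the bench. Home, the flange rests on the tin's rim: origin 56 mm above the tin's origin; plug play 2 mm all round
- knob (a point): centre of the inner lid's yellow bar knob, 66 mm above that lid's origin: 28 mm long along the lid's x, 16 mm thick along its y (grip across this), z 50 to 82 mm of the inner lid. Nested, the collar's top is 2 mm below the knob's lower end
- outer_lid: teal round cap, 0.14 kg, resting loose on the inner lid's flange (2 mm sideways play), carried by it; origin at the centre of its lower edge, z up. Skirt z 0-15 mm, 125 mm outer diameter; top plate z 11-15 with a 44 mm hole for the knob; collar on top. Nested, its origin is 8 mm above the inner lid's. Lifted straight up it passes freely over the knob
- collar (a point): on the axis of the outer lid's bare metal collar, 28 mm above that lid's origin. The collar stands round the hole: 54 mm outer diameter, 44 mm bore, z 15 to 40 mm of the outer lid; the nested knob's top is 34 mm above the collar's top
- thread_spool: bystander: white conical thread spool, 46 mm diameter, 66 mm tall, standing on the bench on the robot's side between tin and lids. Origin: centre of its underside
- head_blank: bystander: flesh-coloured carved puppet head without a face, 68 mm wide, 98 mm tall, standing on its neck on the far side of the bench. Origin: centre of its underside
- glue_bottle: bystander: white bottle with an orange cap, 44 mm diameter, 100 mm tall, standing on the far side of the bench. Origin: centre of its underside
There are look-alikes about, which are no part of the job. What is meant by the outer_lid is not black or orange, and is the larger of those in its own colour.

How it is judged (in metres and radians):
On the way, in this order (a step that is already met when the one before it is completed fails the run):
1. both lids, still nested, sit home on the tin and the knob has been let go (z of inner_lid in the frame of tin below 0.0585 m and horizontal distance between inner_lid and tin below 0.005 m and angle between inner_lid's own z axis and vertical below 0.06 rad and z of outer_lid in the frame of inner_lid below 0.0105 m and contact force between the fingers and inner_lid below 0.2 N and linear speed of inner_lid below 0.03 m/s), for 0.2 s.
2. the outer lid alone is lifted clear of the knob while the inner lid stays home (z of outer_lid in the frame of inner_lid above 0.105 m and horizontal distance between inner_lid and tin below 0.005 m and z of inner_lid in the frame of tin below 0.0585 m and contact force between the fingers and outer_lid above 1 N), for 0.2 s.
At the end, for the whole second after the job is handed in: inner lid home on the upright tin (depth within 2.5 mm, centre 5 mm, level 0.06 rad) and untouched; fingers hold the outer lid still over the tin (within 50 mm of its axis), level within 0.2 rad, lower edge over 23 mm above the knob top, touching nothing else (all of step 2 and z of inner_lid in the frame of tin above 0.053 m and angle between inner_lid's own z axis and vertical below 0.06 rad and angle between tin's own z axis and vertical below 0.05 rad and horizontal distance between outer_lid and tin below 0.05 m and angle between outer_lid's own z axis and vertical below 0.2 rad and linear speed of outer_lid below 0.03 m/s and contact force between outer_lid and inner_lid below 0.1 N and contact force between the arm and inner_lid below 0.2 N); the arm keeps its last pose, push and grip.
It fails at once if the outer lid is off the inner lid while the inner lid is not home on the tin (z of outer_lid in the frame of inner_lid above 0.018 m and (z of inner_lid in the frame of tin above 0.06 m or z of inner_lid in the frame of tin below 0.05 m or horizontal distance between inner_lid and tin above 0.008 m)).
It fails at once if the lids are tipped more than 0.4 rad (angle between any of inner_lid, outer_lid's own z axis and vertical above 0.4 rad).
It fails at once if the tin is shifted more than 25 mm or tipped (distance of tin from where it was at the start of the episode above 0.025 m or angle between tin's own z axis and vertical above 0.15 rad).
It fails at once if a bystander is moved more than 25 mm (distance of any of thread_spool, head_blank, glue_bottle from where it was at the start of the episode above 0.025 m).
It also fails if it takes over 64 s, if anything falls off the work surface, if the arm or the gripper's body presses on something with over 40 N, if the wrist force passes 120 N, or if a joint passes its speed limit or range.

## Robot

A 6-joint arm with a two-finger parallel gripper is mounted at the origin on the work surface. World frame = base frame: x ahead of the robot, y to its left, z up, the work surface at z = 0. Lengths are in mm, angles in degrees, forces in N, time in s.
With the tool pointing down it reaches from about 300 to 850 mm from the base axis. Payload 4.2 kg.
Tool frame: the origin (TCP) lies at the very end of the fingers, on their centre line; the grasp point (between the pads) lies 19 mm behind it; z points along the fingers, y is the line along which they close (so a half turn about z gives the same grasp; the last joint's range is limited). The gripper opens to 91 mm and grips with 3 to 60 N. Pads are 32 mm wide; open, the fingers measure 118 mm over their backs; the gripper's body (76 mm by 178 mm) begins 60 mm behind the grasp point.
Start: joints at [68.87, 18.312, 89.639, -0, 72.044, -1.146], TCP at [196.521, 540.391, 213.976] pointing down, gripper open.
Joint ranges: [-177.97, 177.97], [-48.28, 115.42], [12.27, 149.76], [-77.06, 257.06], [2.81, 150.46], [-146.56, 146.56]. Speed limits (degrees/s): [147.25, 147.25, 180, 180, 180, 180].

## Interface

Orientations are given as [roll, pitch, yaw] about the fixed x, y, z axes, in that order (R = Rz(yaw) Ry(pitch) Rx(roll)).
In Python, from bench import observe, camera, camera_params, order, masks_of, spot_point gives the robot as it stands. The module is installed in compiled form; this text tells all that it offers.
- The arm moves only by the shell command python3 -m creep 'ROWS' [FORCE]. ROWS is JSON, a list of rows, each a list of 7 numbers: the shift along the tool's x, y, z in cm, then the turn, a rotation vector about the tool's x, y, z in degrees, then the finger opening in cm, from 0 to 9.12. A call has 1 to 5 rows; each row shifts and turns the commanded pose from where the row before left it, along the tool's axes as they then stand; what a row does not reach is not made up. A row lasts 1/10 s, in which the tool goes at most 50 mm and 8.59 degrees, less where a joint would pass 70% of its speed; a pose out of reach is approached as far as the arm can. A call is refused whole if a number of a shift passes 5 or a number of a turn 8.59, either way. A call with a gripper value outside its range is refused whole. The fingers move at their own pace and stop on an object; FORCE is the grip in N (left out, the last holds). Time passes only in rows, so rows that do not move let the fingers close. It gives the time, the measured TCP pose, the force, the opening and the grip force at its end, in the units of the state.
- observe(): the state, without advancing time (a new reading comes with each control period).
- camera(name): name is "scene" or "top"; returns the picture (420x560x3 uint8, blue, green, red); there is no depth.
- camera_params(name): a dict with "intrinsics" (3x3 intrinsics, pixels), "k1" (the pictures are not rectified: a ray, as slopes to the right and down, at radius r is drawn at 1 + k1 r^2 times it, then the intrinsics apply), "xyz" and "attitude" of the camera in the world. Camera axes: x right, y up, looking along -z (the intrinsics and any distortion apply to the point x, -y, -z); pixel columns grow to the right and rows downward; lengths in mm; the calibration is good to about 2 mm. A picture is of the moment at which its call begins. camera_params takes no time and is no camera call.
- order.hand_in(): hands the job in; it is judged then, once.
Trained networks look in the newest picture that a camera, given by its name, has taken for a name from the list of things; names that differ only in an ending like _2 or _b are one class to them, and where a whole thing is asked for, a point or a joint stands for the part that bears it (a point fixed in the world has none). Each returns a list of dicts, best first, with "score" (0 to 1); they miss things now and then, are a little off and sometimes report something else, mostly with a low value. They report only what shows in the picture. A call takes as long as a camera call. They do not tell look-alikes from the thing itself.
- masks_of(label, camera): "mask" (420x560 bool, what is visible of it) and "bbox" ([centre column, centre row, width, height] in pixels, round what is visible of it).
- spot_point(label, camera): "uv" ([column, row] in pixels: a listed point, or the origin of a listed thing).
The state is a dict: "t": time; "joint_positions": joint angles; "joint_vel": joint speeds; "effort": joint torques, N m; "ee_pos": TCP position; "tcp_rot": TCP orientation; "contact_force": force on the tool from outside, world axes, zero at the start; "torque": the same for the moment, N m; "gripper_width": finger opening in mm; "finger_force": force on a finger pad.
Only numpy, scipy, OpenCV 4.12 (cv2) and the standard library are available. Lean on these libraries where they do the work, as an engineer would, in place of code of your own. Each camera call takes 0.05 s, during which the arm holds its last target. There are 200 camera calls.

## Working session

There is one attempt and no reset: what is moved stays moved. The work goes in short steps, Python scripts to look and compute and a shell command to move; the robot and the scene stay as the last step left them, time stands still between calls to the robot, and variables do not carry over. Pictures are saved under pics/ and viewed, at most 10 in all, crops included, and the job is handed in when it is done.

```bash
mkdir -p pics; cat > h.py <<'E'
import numpy as np, cv2
from scipy.spatial.transform import Rotation as R
from bench import observe, camera, camera_params, order, masks_of, spot_point
def ray(name,uv):
    p=camera_params(name); K=np.array(p["intrinsics"]); 
    d=np.linalg.inv(K)@[uv[0],uv[1],1]; x=d[:2].copy()
    for _ in range(30): x=d[:2]/(1+p["k1"]*(x@x))
    a=p["attitude"]; a=np.array(a)
    M=a if a.shape==(3,3) else R.from_euler('xyz',a,degrees=True).as_matrix()
    return np.array(p["xyz"],float), M@np.array([x[0],-x[1],-1])
def at(name,uv,z):
    o,d=ray(name,uv); return o+d*(z-o[2])/d[2]
def proj(name,P):
    p=camera_params(name); a=np.array(p["attitude"])
    M=a if a.shape==(3,3) else R.from_euler('xyz',a,degrees=True).as_matrix()
    c=M.T@(np.array(P,float)-p["xyz"]); s=np.array([c[0],-c[1]])/-c[2]; s*=1+p["k1"]*(s@s)
    return (np.array(p["intrinsics"])@[s[0],s[1],1])[:2]
E
python3 - <<'E'
from h import *
for c in("scene","top"):
    print(c,camera_params(c)); cv2.imwrite(f"pics/{c}0.png",camera(c))
    for n,z in(("tin",0),("tin_mouth",70),("inner_lid",0),("outer_lid",8),("knob",66),("collar",36),("thread_spool",0),("head_blank",0),("glue_bottle",0)):
        for s in spot_point(n,c)[:4]: print(c,n,round(s["score"],2),np.round(s["uv"],1),at(c,s["uv"],z).round(1))
print(observe())
E
```

```text
scene {'intrinsics': array([[388.94694199,   0.        , 283.91094784],
       [  0.        , 388.94694199, 203.51968695],
       [  0.        ,   0.        ,   1.        ]]), 'k1': -0.0003408057850773477, 'xyz': array([956.84720284, 299.18388643, 700.02375285]), 'attitude': array([ 38.45732563,   0.47571421, 136.10040212])}
scene tin 0.67 [395.6 254.2] [502.6 153.4   0. ]
scene tin 0.17 [303.4 317.2] [737.2 115.    0. ]
scene tin_mouth 0.89 [402.2 235. ] [503.5 151.2  70. ]
scene inner_lid 0.65 [257.1 185.8] [ 583.9 -189.1    0. ]
scene inner_lid 0.46 [400.4 234. ] [453.8 130.5   0. ]
scene outer_lid 0.91 [299.9 234.4] [613.8 -16.3   8. ]
scene outer_lid 0.83 [255.9 183.7] [ 585.8 -190.4    8. ]
scene outer_lid 0.78 [289.1 137.4] [ 416.3 -251.1    8. ]
scene outer_lid 0.75 [215.9 151. ] [ 585.5 -345.2    8. ]
scene knob 0.72 [256.7 167.3] [ 583.1 -185.    66. ]
scene knob 0.54 [372.3 192.9] [457.2  42.9  66. ]
scene collar 0.78 [215.3 143. ] [ 584.  -342.9   36. ]
scene collar 0.62 [290.1 122.7] [ 396.7 -267.5   36. ]
scene collar 0.59 [253.7 176.1] [ 589.  -191.7   36. ]
scene coll
[... 1329 characters left out ...]
    0. ]
{'t': 1.0, 'joint_positions': array([ 6.88723820e+01,  1.83112206e+01,  8.96388299e+01, -1.08366469e-03,
        7.20429183e+01, -1.14581963e+00]), 'joint_vel': array([-0.09697155,  0.07051532, -0.06368423, -0.08303592, -0.06809484,
       -0.13229976]), 'effort': array([-1.87880673e-04, -4.12355232e+01, -2.32230914e+01,  7.29433028e-02,
        3.75496899e-02, -3.30084248e-06]), 'ee_pos': array([196.50236285, 540.40593896, 213.98389828]), 'tcp_rot': array([1.79992991e+02, 1.17131400e-03, 1.60018536e+02]), 'contact_force': array([ 0.20986896,  0.33008133, -0.3136609 ]), 'torque': array([-0.00903339, -0.03924118,  0.03453388]), 'finger_force': 0.0, 'gripper_width': 90.98116558772901}
```

View pics/scene0.png

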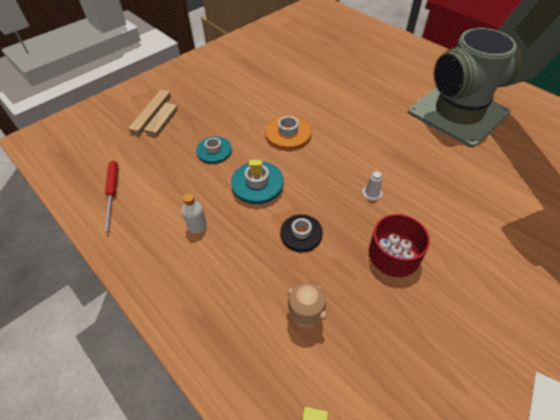

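View pics/top0.png

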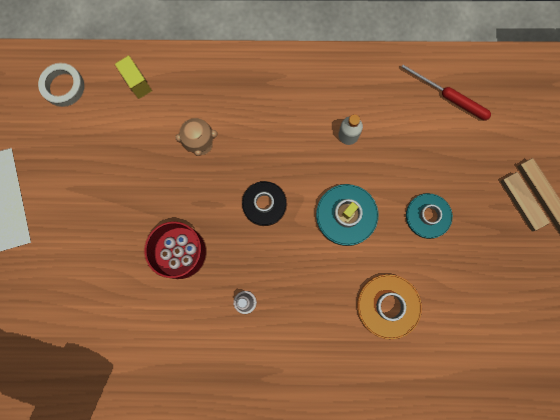

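```bash
cat >> h.py <<'E'
from scipy.optimize import minimize
S=4
def col(img,name,roi=None):
    h=cv2.cvtColor(img,cv2.COLOR_BGR2HSV); H,s,v=[h[...,i].astype(int) for i in range(3)]
    m={"teal":(H>80)&(H<105)&(s>100)&(v>40),"yellow":(H>20)&(H<40)&(s>130)&(v>80),"red":((H<6)|(H>172))&(s>150)}[name]
    if roi is not None:
        k=np.zeros(m.shape,bool); x,y,r=map(int,roi); k[max(y-r,0):y+r,max(x-r,0):x+r]=1; m&=k
    return m
def circ(c,r,z,n=60):
    t=np.linspace(0,2*np.pi,n); return np.c_[c[0]+r*np.cos(t),c[1]+r*np.sin(t),0*t+z]
def hullmask(name,P):
    uv=np.array([proj(name,p) for p in P]); m=np.zeros((420*S,560*S),np.uint8)
    cv2.fillConvexPoly(m,cv2.convexHull(np.round(uv*S+(S-1)/2).astype(np.int32)),1); return m
def fit(name,mask,model,x0,fill=True,step=4):
    pts=np.argwhere(mask)[:,::-1].astype(np.int32)
    n,l,st,_=cv2.connectedComponentsWithStats(mask.astype(np.uint8)); k=1+np.argmax(st[1:,4]); mm=(l==k).astype(np.uint8)
    M=cv2.resize(mm,None,fx=S,fy=S,interpolation=cv2.INTER_LINEAR)
    if fill:
        c,_=cv2.findContours(M,cv2.RETR_EXTERNAL,cv2.CHAIN_APPROX_NONE); M=np.zeros_like(M); cv2.fillConvexPoly(M,cv2.convexHull(np.vstack(c)),1)
    f=lambda x:(hullmask(name,model(x))!=M).sum()/M.sum()
    x0=np.array(x0,float); sim=np.vstack([x0]+[x0+step*e for e in np.eye(len(x0))])
    r=minimize(f,x0,method="Nelder-Mead",options=dict(initial_simplex=sim,xatol=.1,fatol=1e-4)); return r.x.round(1),round(r.fun,3)
def box(x,z0,z1):
    a=np.radians(x[2]); u=np.array([np.cos(a),np.sin(a)]); v=np.array([-u[1],u[0]])
    return [np.r_[x[:2]+i*14*u+j*8*v,z] for i in(-1,1) for j in(-1,1) for z in(z0,z1)]
E
cat > m0.py <<'E'
from h import *
for c in("scene","top"):
    im=camera(c); r=proj(c,(583,-189,20)); 
    print(c,"lid",fit(c,col(im,"teal",[*r,38]),lambda x:np.vstack([circ(x,62.5,8),circ(x,62.5,23)]),(583,-189)))
    ym=col(im,"yellow",[*proj(c,(583,-189,66)),25]); print(ym.sum())
    if c=="top":
        for y0 in(-45,0,45,90): print("knob",fit(c,ym,lambda x:box(x,52,82),(583,-189,y0),step=8))
    else: 
        for y0 in(-45,0,45,90):print("knob",fit(c,ym,lambda x:box(x,52,82),(583,-189,y0),step=8))
    print("tin",fit(c,col(im,"red",[*proj(c,(502,150,35)),50]),lambda x:np.vstack([circ(x,54,0),circ(x,54,70)]),(502,150)))
    cv2.imwrite(f"pics/k_{c}.png",cv2.resize(im[int(r[1])-30:int(r[1])+30,int(r[0])-35:int(r[0])+35],None,fx=5,fy=5,interpolation=2))
cv2.imwrite("pics/k.png",np.hstack([cv2.imread("pics/k_scene.png"),cv2.imread("pics/k_top.png")]))
E
python3 m0.py
```

```text
Traceback (most recent call last):
  File "m0.py", line 4, in <module>
    print(c,"lid",fit(c,col(im,"teal",[*r,38]),lambda x:np.vstack([circ(x,62.5,8),circ(x,62.5,23)]),(583,-189)))
                  ~~~^^^^^^^^^^^^^^^^^^^^^^^^^^^^^^^^^^^^^^^^^^^^^^^^^^^^^^^^^^^^^^^^^^^^^^^^^^^^^^^^^^^^^^^^^^
  File "h.py", line 39, in fit
    r=minimize(f,x0,method="Nelder-Mead",options=dict(initial_simplex=sim,xatol=.1,fatol=1e-4)); return r.x.round(1),round(r.fun,3)
  File "h.py", line 37, in <lambda>
    f=lambda x:(hullmask(name,model(x))!=M).sum()/M.sum()
                ~~~~~~~~^^^^^^^^^^^^^^^
  File "h.py", line 29, in hullmask
    uv=np.array([proj(name,p) for p in P]); m=np.zeros((420*S,560*S),np.uint8)
                 ~~~~^^^^^^^^
  File "h.py", line 14, in proj
    p=camera_params(name); a=np.array(p["attitude"])
ValueError: time passes only in moves, steps and waits
```

Cache the camera parameters.

```bash
sed -i 's/^from bench import.*/&\nimport functools; camera_params=functools.lru_cache(None)(camera_params)/' h.py; time python3 m0.py
```

```text
scene lid (array([ 581. , -191.4]), np.float64(0.121))
167
knob (array([ 583.2, -189.5,  -37.2]), np.float64(0.085))
knob (array([ 583., -189.,    0.]), np.float64(0.28))
knob (array([ 582.4, -189.8,   22.9]), np.float64(0.26))
knob (array([ 583.2, -188.8,   90.6]), np.float64(0.242))
tin (array([504.3, 149.6]), np.float64(0.041))
top lid (array([ 584.2, -189.1]), np.float64(0.028))
128
knob (array([ 584.4, -189.5,  -39.5]), np.float64(0.242))
knob (array([ 584.7, -189.7,  -40.6]), np.float64(0.238))
knob (array([ 585.5, -190.9,   48.2]), np.float64(0.676))
knob (array([ 585.7, -190.5,  137.8]), np.float64(0.237))
tin (array([505.4, 149.8]), np.float64(0.019))
real	0m6.431s
user	0m5.849s
sys	0m0.583s
```

View pics/k.png

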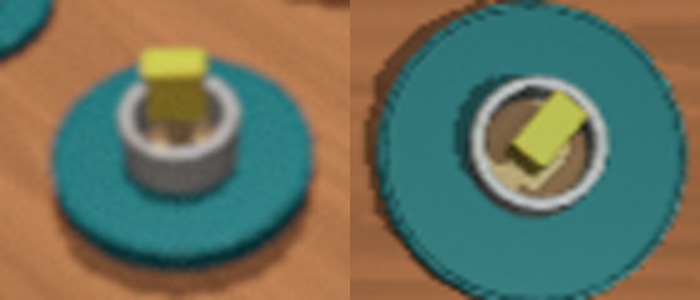

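```bash
python3 -m creep '[[0,0,0,0,0,6.3,9.1],[0,0,0,0,0,6.3,9.1],[0,0,0,0,0,6.4,9.1],[-3.8,-1.62,0,0,0,0,9.1],[-3.8,-1.62,0,0,0,0,9.1]]'
python3 -m creep '[[-3.8,-1.62,0,0,0,0,9.1],[-3.8,-1.62,0,0,0,0,9.1],[-3.8,-1.62,0,0,0,0,9.1],[-3.8,-1.62,0,0,0,0,9.1],[-3.8,-1.62,0,0,0,0,9.1]]'
python3 -m creep '[[-3.8,-1.62,0,0,0,0,9.1],[-3.8,-1.62,0,0,0,0,9.1],[-3.8,-1.62,0,0,0,0,9.1],[-3.8,-1.62,0,0,0,0,9.1],[-3.8,-1.62,0,0,0,0,9.1]]'
python3 -m creep '[[-3.8,-1.62,0,0,0,0,9.1],[-3.8,-1.62,0,0,0,0,9.1],[-3.8,-1.62,0,0,0,0,9.1],[-3.8,-1.62,0,0,0,0,9.1],[-3.8,-1.62,0,0,0,0,9.1]]'
python3 -m creep '[[-3.8,-1.62,0,0,0,0,9.1],[-3.8,-1.62,0,0,0,0,9.1],[-3.8,-1.62,0,0,0,0,9.1],[0,0,0,0,0,0,9.1]]'
cat > go.py <<'E'
import sys; from h import *
T=np.array(eval(sys.argv[1]),float); yaw=float(sys.argv[2]); o=observe()
M=R.from_euler('xyz',o["tcp_rot"],degrees=True)
print("now",o["t"],o["ee_pos"].round(1),o["tcp_rot"].round(1),"shift cm",(M.inv().apply(T-o["ee_pos"])/10).round(2),"turn",(M.inv()*R.from_euler('xyz',[180,0,yaw],degrees=True)).as_rotvec(degrees=True).round(2))
E
python3 go.py 583.5,-189.4,53 141
```

```text
t: 1.65
ee_pos: [235.3, 467.0, 213.6]
tcp_rot: [-180.0, 0.0, 141.1]
contact_force: [0.8, -1.3, -0.3]
gripper_width: 91.1
finger_force: 0.0
t: 2.15
ee_pos: [332.5, 283.4, 214.2]
tcp_rot: [180.0, 0.0, 141.0]
contact_force: [0.1, 0.0, 0.4]
gripper_width: 91.3
finger_force: 0.0
t: 2.65
ee_pos: [429.3, 100.8, 214.2]
tcp_rot: [180.0, 0.0, 141.0]
contact_force: [0.9, 0.0, -0.2]
gripper_width: 91.2
finger_force: 0.0
t: 3.15
ee_pos: [526.0, -81.8, 214.1]
tcp_rot: [180.0, 0.0, 141.0]
contact_force: [0.2, -0.1, -1.1]
gripper_width: 91.1
finger_force: 0.0
t: 3.55
ee_pos: [585.3, -194.0, 213.0]
tcp_rot: [-180.0, 0.1, 140.8]
contact_force: [-0.4, 0.4, 0.5]
gripper_width: 91.1
finger_force: 0.0
now 3.55 [ 585.3 -194.   213. ] [-1.800e+02  1.000e-01  1.408e+02] shift cm [ 0.46  0.25 16.  ] turn [-0.05  0.12 -0.21]
```

```bash
python3 -m creep '[[0,0,4,0,0,0,9.1],[0,0,4,0,0,0,9.1],[0,0,0,0,0,0,9.1],[0,0,0,0,0,0,9.1]]' 25; python3 go.py 583.5,-189.4,53 141
```

```text
t: 3.95
ee_pos: [583.4, -189.1, 134.3]
tcp_rot: [-180.0, -0.0, 141.0]
contact_force: [0.9, -0.3, -0.1]
gripper_width: 90.8
finger_force: 0.0
now 3.95 [ 583.4 -189.1  134.3] [-180.   -0.  141.] shift cm [-0.03 -0.02  8.13] turn [-0.   -0.04  0.04]
```

```bash
python3 -m creep '[[0,0,3,0,0,0,9.1],[0,0,3,0,0,0,9.1],[0,0,2.1,0,0,0,9.1],[0,0,0,0,0,0,9.1]]'; python3 - <<'E'
from h import *
c=camera("scene");t=camera("top")
f=lambda i,n:cv2.resize(i[int(proj(n,(583,-189,60))[1])-50:int(proj(n,(583,-189,60))[1])+50,int(proj(n,(583,-189,60))[0])-50:int(proj(n,(583,-189,60))[0])+50],(390,390))
cv2.imwrite("pics/g1.png",np.hstack([f(c,"scene"),f(t,"top")]))
E
```

```text
t: 4.35
ee_pos: [583.2, -189.1, 52.8]
tcp_rot: [-180.0, -0.1, 141.0]
contact_force: [-0.6, 0.1, 0.3]
gripper_width: 91.1
finger_force: 0.0
```

View pics/g1.png

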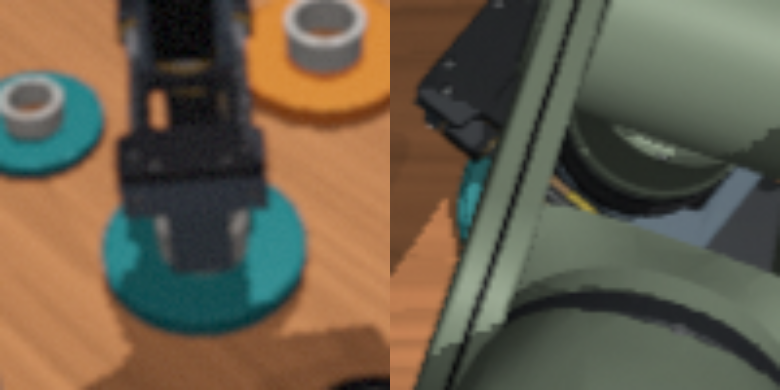

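The scene view shows the fingers straddling the collar and knob centrally (about column 200, row 240); the top view is blocked by the arm. Closing.

```bash
python3 -m creep '[[0,0,0,0,0,0,0.5],[0,0,0,0,0,0,0.5],[0,0,0,0,0,0,0.5],[0,0,0,0,0,0,0.5],[0,0,0,0,0,0,0.5]]' 30;python3 -m creep '[[0,0,0,0,0,0,0.5],[0,0,0,0,0,0,0.5],[0,0,0,0,0,0,0.5]]' 30
```

```text
t: 4.95
ee_pos: [583.6, -189.6, 53.2]
tcp_rot: [180.0, 0.0, 141.0]
contact_force: [-0.9, 0.1, 0.4]
gripper_width: 53.8
finger_force: 0.0
t: 5.25
ee_pos: [583.4, -189.6, 52.8]
tcp_rot: [180.0, -0.0, 141.0]
contact_force: [-0.3, -0.4, 0.3]
gripper_width: 29.4
finger_force: 0.0
```

```bash
python3 -m creep '[[0,0,0,0,0,0,0.5],[0,0,0,0,0,0,0.5],[0,0,0,0,0,0,0.5],[0,0,0,0,0,0,0.5],[0,0,0,0,0,0,0.5]]' 30
```

```text
t: 5.75
ee_pos: [583.6, -189.3, 52.9]
tcp_rot: [180.0, 0.0, 141.0]
contact_force: [1.2, 1.7, -0.2]
gripper_width: 15.7
finger_force: 30.0
```

```bash
python3 -m creep '[[0,0,-0.5,0,0,0,0.5],[0,0,-1,0,0,0,0.5],[0,0,-1,0,0,0,0.5],[0,0,-1,0,0,0,0.5],[0,0,0,0,0,0,0.5]]'
python3 -m creep '[[0,0,-2,0,0,0,0.5],[0,0,-2.5,0,0,0,0.5],[0,0,-2.5,0,0,0,0.5],[0,0,-1,0,0,0,0.5],[0,0,-0.5,0,0,0,0.5]]'
python3 -m creep '[[0.7,0.55,0,0,0,0,0.5],[1.4,1.1,0,0,0,0,0.5],[2.2,1.7,0,0,0,0,0.5],[2.2,1.7,0,0,0,0,0.5],[2.2,1.7,0,0,0,0,0.5]]'
python3 -m creep '[[2.2,1.7,0,0,0,0,0.5],[2.2,1.7,0,0,0,0,0.5],[2.2,1.7,0,0,0,0,0.5],[2.2,1.7,0,0,0,0,0.5],[2.2,1.7,0,0,0,0,0.5]]'
python3 -m creep '[[2.2,1.7,0,0,0,0,0.5],[2.0,1.6,0,0,0,0,0.5],[1.0,0.8,0,0,0,0,0.5],[0.5,0.4,0,0,0,0,0.5],[0,0,0,0,0,0,0.5]]'
python3 -m creep '[[0,0,0,0,0,0,0.5],[0,0,0,0,0,0,0.5]]'
python3 go.py 504.9,149.7,150 141
python3 - <<'E'
from h import *
c=camera("scene");t=camera("top")
p=proj("scene",(505,150,100)).astype(int);q=proj("top",(505,150,100)).astype(int)
f=lambda i,p:cv2.resize(i[max(p[1]-65,0):p[1]+65,max(p[0]-65,0):p[0]+65],(395,395))
cv2.imwrite("pics/g2.png",np.hstack([f(c,p),f(t,q)]))
E
```

```text
t: 6.25
ee_pos: [584.7, -190.1, 90.1]
tcp_rot: [179.9, 0.2, 141.0]
contact_force: [-0.2, 0.5, -3.2]
gripper_width: 15.9
finger_force: 30.0
t: 6.75
ee_pos: [583.7, -189.7, 173.8]
tcp_rot: [180.0, 0.1, 141.0]
contact_force: [0.0, 0.1, -3.0]
gripper_width: 15.9
finger_force: 30.0
t: 7.25
ee_pos: [556.5, -79.9, 171.4]
tcp_rot: [-179.9, -0.2, 141.0]
contact_force: [0.6, -0.8, -4.2]
gripper_width: 15.8
finger_force: 30.0
t: 7.75
ee_pos: [524.1, 55.1, 171.7]
tcp_rot: [-179.9, -0.2, 141.0]
contact_force: [0.9, 0.6, -2.4]
gripper_width: 15.7
finger_force: 30.0
t: 8.25
ee_pos: [509.7, 124.2, 172.5]
tcp_rot: [-180.0, -0.0, 141.1]
contact_force: [-0.6, 0.0, -3.7]
gripper_width: 16.0
finger_force: 30.0
t: 8.45
ee_pos: [510.4, 122.9, 172.9]
tcp_rot: [-180.0, 0.0, 141.0]
contact_force: [0.1, -0.6, -3.7]
gripper_width: 16.0
finger_force: 30.0
now 8.45 [510.4 122.9 172.9] [-180.    0.  141.] shift cm [2.12 1.74 2.29] turn [-0.01  0.01 -0.05]
```

View pics/g2.png

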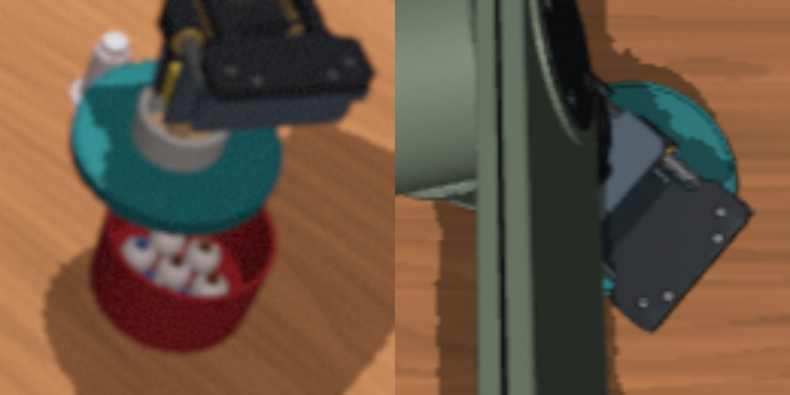

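```bash
python3 -m creep '[[1.1,0.87,0,0,0,0,0.5],[1,0.8,0,0,0,0,0.5],[0,0,2,0,0,0,0.5],[0,0,2,0,0,0,0.5],[0,0,0,0,0,0,0.5]]'
python3 -m creep '[[0,0,0,0,0,0,0.5],[0,0,0,0,0,0,0.5],[0,0,0,0,0,0,0.5]]'
python3 go.py 504.5,149.8,109 141
python3 - <<'E'
from h import *
c=camera("scene")
p=proj("scene",(505,150,100)).astype(int)
i=c[p[1]-65:p[1]+65,p[0]-65:p[0]+65].copy()
i=cv2.resize(i,None,fx=4.5,fy=4.5,interpolation=2)
for P in(circ((504.5,149.8),62.5,132.7-53+8),circ((504.5,149.8),54,0)):
    uv=np.array([proj("scene",q) for q in P]); cv2.polylines(i,[np.round((uv-p+65+.5)*4.5).astype(np.int32)],True,(255,255,255),1)
cv2.imwrite("pics/g3.png",i)
E
```

```text
t: 9.05
ee_pos: [502.1, 150.5, 130.6]
tcp_rot: [-179.7, -0.2, 141.1]
contact_force: [-0.3, 0.5, -3.4]
gripper_width: 15.8
finger_force: 30.0
t: 9.35
ee_pos: [505.2, 150.3, 134.1]
tcp_rot: [179.9, 0.1, 141.0]
contact_force: [0.9, -0.2, -4.0]
gripper_width: 15.4
finger_force: 30.0
now 9.35 [505.2 150.3 134.1] [1.799e+02 1.000e-01 1.410e+02] shift cm [ 0.03 -0.08  2.51] turn [0.11 0.07 0.01]
```

View pics/g3.png

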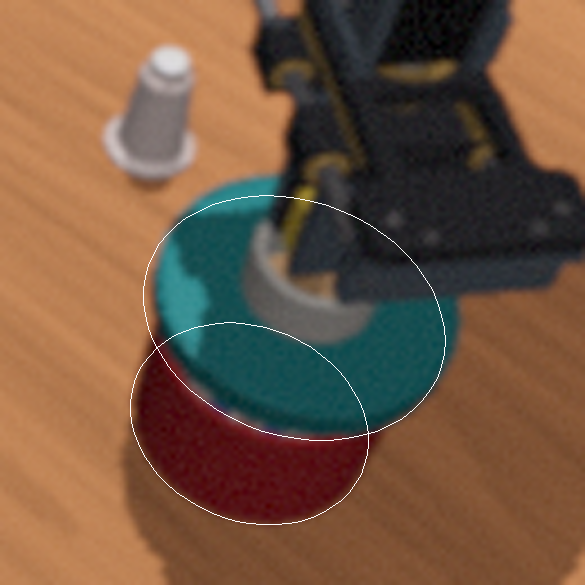

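The lid hangs level, lower edge centred above the tin (column ~300, row 430), still nested. Lowering gently.

```bash
python3 -m creep '[[0,0,0.3,0,0,0,0.5],[0,0,0.4,0,0,0,0.5],[0,0,0.2,0,0,0,0.5],[0,0,0,0,0,0,0.5],[0,0,0,0,0,0,0.5]]'; python3 go.py 504.5,149.8,109 141;python3 -m creep '[[0,0,0,0,0,0,0.5]]'; python3 go.py 504.5,149.8,109 141
```

```text
t: 9.9
ee_pos: [504.4, 149.9, 123.8]
tcp_rot: [-180.0, -0.0, 141.0]
contact_force: [-0.4, -0.4, -3.9]
gripper_width: 15.8
finger_force: 30.0
now 9.9 [504.4 149.9 123.8] [-180.   -0.  141.] shift cm [-0.01 -0.    1.48] turn [-0.   -0.01  0.01]
t: 10.0
ee_pos: [504.5, 150.0, 124.0]
tcp_rot: [180.0, 0.0, 141.0]
contact_force: [0.6, 0.8, -3.7]
gripper_width: 15.7
finger_force: 30.0
now 10.0 [504.5 150.  124. ] [180.   0. 141.] shift cm [-0.01 -0.01  1.5 ] turn [0.01 0.   0.02]
```

```bash
python3 -m creep '[[0,0,0.2,0,0,0,0.5],[0,0,0.2,0,0,0,0.5],[0,0,0.2,0,0,0,0.5],[0,0,0,0,0,0,0.5],[0,0,0,0,0,0,0.5]]'; python3 -m creep '[[0,0,0.2,0,0,0,0.5],[0,0,0.2,0,0,0,0.5],[0,0,0.2,0,0,0,0.5],[0,0,0,0,0,0,0.5],[0,0,0,0,0,0,0.5]]'
```

```text
t: 10.5
ee_pos: [504.4, 149.9, 117.8]
tcp_rot: [-180.0, -0.0, 141.0]
contact_force: [-0.0, -0.7, -4.3]
gripper_width: 15.7
finger_force: 30.0
t: 11.0
ee_pos: [504.4, 149.9, 111.9]
tcp_rot: [-180.0, -0.0, 141.0]
contact_force: [-0.5, -0.0, -2.7]
gripper_width: 15.6
finger_force: 30.0
```

```bash
python3 -m creep '[[0,0,0.1,0,0,0,0.5],[0,0,0.1,0,0,0,0.5],[0,0,0,0,0,0,0.5]]'; python3 -m creep '[[0,0,0.1,0,0,0,0.5],[0,0,0,0,0,0,0.5],[0,0,0,0,0,0,0.5]]'
```

```text
t: 11.3
ee_pos: [504.4, 150.0, 109.8]
tcp_rot: [180.0, -0.0, 141.0]
contact_force: [-0.4, -0.1, -4.7]
gripper_width: 16.0
finger_force: 30.0
t: 11.6
ee_pos: [504.6, 149.9, 109.0]
tcp_rot: [180.0, 0.0, 141.0]
contact_force: [1.3, -0.3, -3.4]
gripper_width: 16.0
finger_force: 30.0
```

```bash
python3 -m creep '[[0,0,0.1,0,0,0,0.5],[0,0,0,0,0,0,0.5],[0,0,0,0,0,0,0.5]]'; python3 -m creep '[[0,0,0.05,0,0,0,0.5],[0,0,0,0,0,0,0.5],[0,0,0,0,0,0,0.5]]'
```

```text
t: 11.9
ee_pos: [504.6, 149.9, 108.9]
tcp_rot: [180.0, 0.0, 141.0]
contact_force: [-1.5, -0.3, 5.5]
gripper_width: 15.5
finger_force: 30.0
t: 12.2
ee_pos: [504.7, 150.0, 108.9]
tcp_rot: [179.9, 0.0, 141.0]
contact_force: [-2.1, -1.2, 10.0]
gripper_width: 15.7
finger_force: 30.0
```

```bash
python3 -m creep '[[0,0,-0.12,0,0,0,0.5],[0,0,0,0,0,0,0.5],[0,0,0,0,0,0,9.1],[0,0,0,0,0,0,9.1],[0,0,0,0,0,0,9.1]]'; python3 -m creep '[[0,0,0,0,0,0,9.1],[0,0,0,0,0,0,9.1],[0,0,0,0,0,0,9.1],[0,0,0,0,0,0,9.1],[0,0,0,0,0,0,9.1]]';python3 -m creep '[[0,0,0,0,0,0,9.1],[0,0,0,0,0,0,9.1],[0,0,0,0,0,0,9.1],[0,0,0,0,0,0,9.1],[0,0,0,0,0,0,9.1]]'
python3 - <<'E'
from h import *
c=camera("scene")
p=proj("scene",(505,150,100)).astype(int)
cv2.imwrite("pics/g4.png",cv2.resize(c[p[1]-55:p[1]+75,p[0]-65:p[0]+65],None,fx=4.5,fy=4.5,interpolation=2))
E
```

```text
t: 12.7
ee_pos: [504.5, 150.0, 108.5]
tcp_rot: [180.0, -0.0, 141.0]
contact_force: [-0.2, 0.5, 0.0]
gripper_width: 37.1
finger_force: 0.0
t: 13.2
ee_pos: [504.5, 150.0, 108.7]
tcp_rot: [180.0, 0.0, 141.0]
contact_force: [0.7, 0.7, -0.3]
gripper_width: 77.2
finger_force: 0.0
t: 13.7
ee_pos: [504.5, 149.9, 108.7]
tcp_rot: [180.0, -0.0, 141.0]
contact_force: [0.3, 0.3, -0.6]
gripper_width: 91.1
finger_force: 0.0
```

View pics/g4.png

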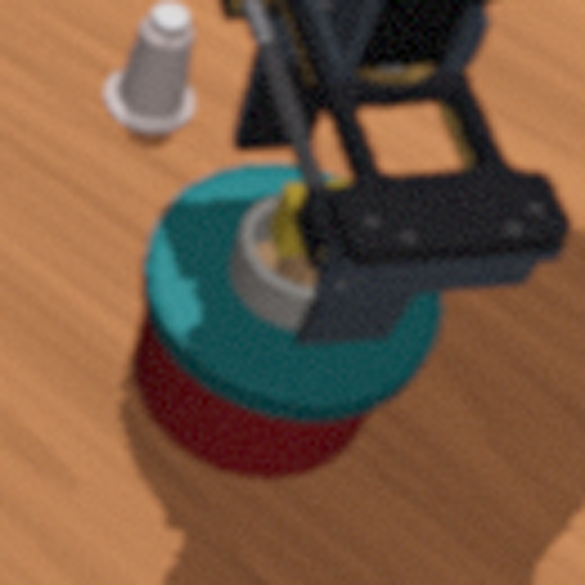

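```bash
python3 -m creep '[[0,0,0.7,0,0,0,9.1],[0,0,0.8,0,0,0,9.1],[0,0,0.7,0,0,0,9.1],[0,0,0.4,0,0,0,9.1],[0,0,0,0,0,0,9.1]]'; python3 -m creep '[[0,0,0,0,0,0,4.5],[0,0,0,0,0,0,4.5],[0,0,0,0,0,0,4.5],[0,0,0,0,0,0,4.5],[0,0,0,0,0,0,4.5]]' 20;python3 -m creep '[[0,0,0,0,0,0,4.5],[0,0,0,0,0,0,4.5],[0,0,0,0,0,0,4.5],[0,0,0,0,0,0,4.5],[0,0,0,0,0,0,4.5]]' 25
```

```text
t: 14.25
ee_pos: [503.9, 149.8, 81.7]
tcp_rot: [-179.9, -0.1, 141.0]
contact_force: [0.2, -0.3, -0.9]
gripper_width: 90.9
finger_force: 0.0
t: 14.75
ee_pos: [504.6, 150.0, 82.8]
tcp_rot: [180.0, 0.0, 141.0]
contact_force: [0.8, -0.2, 0.2]
gripper_width: 54.2
finger_force: 20.3
t: 15.25
ee_pos: [504.5, 150.0, 82.8]
tcp_rot: [180.0, 0.0, 141.0]
contact_force: [-0.5, 0.3, 1.9]
gripper_width: 53.7
finger_force: 25.0
```

```bash
python3 -m creep '[[0,0,-0.2,0,0,0,4.5],[0,0,-0.3,0,0,0,4.5],[0,0,-0.5,0,0,0,4.5],[0,0,-0.5,0,0,0,4.5],[0,0,-0.5,0,0,0,4.5]]'; python3 -m creep '[[0,0,0,0,0,0,4.5]]'
python3 - <<'E'
from h import *
c=camera("scene")
p=proj("scene",(505,150,100)).astype(int)
cv2.imwrite("pics/g5.png",cv2.resize(c[p[1]-55:p[1]+75,p[0]-65:p[0]+65],None,fx=4.5,fy=4.5,interpolation=2))
E
```

```text
t: 15.75
ee_pos: [504.3, 150.0, 103.1]
tcp_rot: [-180.0, -0.0, 141.0]
contact_force: [-0.8, 0.4, -1.2]
gripper_width: 53.9
finger_force: 25.0
t: 15.85
ee_pos: [504.9, 150.1, 103.6]
tcp_rot: [179.9, 0.0, 141.0]
contact_force: [1.4, -0.6, -1.6]
gripper_width: 54.1
finger_force: 25.0
```

View pics/g5.png

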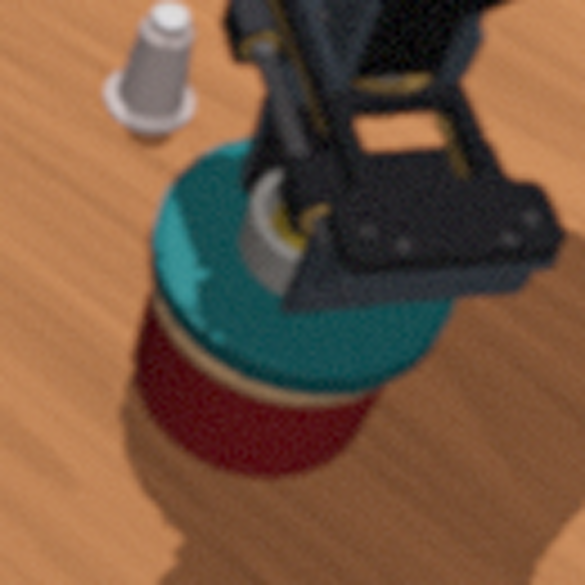

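The outer lid rises alone and level: the wooden flange stays on the rim (column ~300, row 395), and the load is about 1.4 N. Lifting the rest.

```bash
python3 -m creep '[[0,0,-0.6,0,0,0,4.5],[0,0,-1,0,0,0,4.5],[0,0,-1.2,0,0,0,4.5],[0,0,-1.2,0,0,0,4.5],[0,0,-1.2,0,0,0,4.5]]'; python3 -m creep '[[0,0,-1.2,0,0,0,4.5],[0,0,-1.2,0,0,0,4.5],[0,0,-1.2,0,0,0,4.5],[0,0,-1.1,0,0,0,4.5],[0,0,-0.5,0,0,0,4.5]]'; python3 -m creep '[[0,0,0,0,0,0,4.5],[0,0,0,0,0,0,4.5],[0,0,0,0,0,0,4.5],[0,0,0,0,0,0,4.5],[0,0,0,0,0,0,4.5]]'; python3 -m creep '[[0,0,0,0,0,0,4.5],[0,0,0,0,0,0,4.5],[0,0,0,0,0,0,4.5],[0,0,0,0,0,0,4.5],[0,0,0,0,0,0,4.5]]'
python3 - <<'E'
from h import *
c=camera("scene")
p=proj("scene",(505,150,120)).astype(int)
cv2.imwrite("pics/g6.png",cv2.resize(c[p[1]-65:p[1]+85,p[0]-75:p[0]+75],None,fx=3.9,fy=3.9,interpolation=2))
E
```

```text
t: 16.4
ee_pos: [504.7, 150.0, 156.1]
tcp_rot: [179.9, 0.0, 141.0]
contact_force: [-1.1, 0.5, -1.3]
gripper_width: 53.7
finger_force: 25.0
t: 16.9
ee_pos: [505.0, 150.0, 208.1]
tcp_rot: [179.9, 0.1, 141.0]
contact_force: [-0.4, 0.3, -1.6]
gripper_width: 53.7
finger_force: 25.0
t: 17.4
ee_pos: [504.3, 149.9, 206.3]
tcp_rot: [-180.0, -0.0, 141.0]
contact_force: [0.0, -0.6, -0.9]
gripper_width: 53.4
finger_force: 25.0
t: 17.9
ee_pos: [504.5, 149.9, 206.7]
tcp_rot: [180.0, 0.0, 141.0]
contact_force: [0.7, 0.2, -2.0]
gripper_width: 53.9
finger_force: 25.0
```

View pics/g6.png

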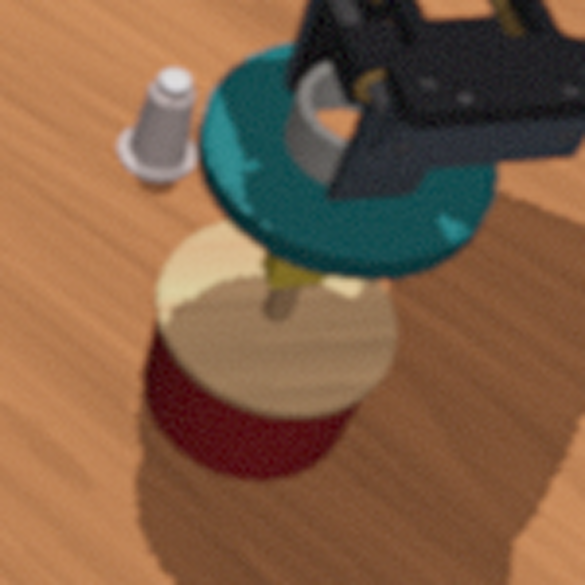

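The inner lid sits home on the tin (around column 275, row 330). The outer lid is held level, with its lower edge at z≈188 against the knob top at 138, so about 50 mm clear.

```bash
python3 -c "
from bench import order; print(order.hand_in())"
```

```text
the job is handed in; nothing more can be done
None
```

Job handed in (no verdict was returned): the inner lid sits home on the tin, and the arm is holding the teal outer lid level over it, about 5 cm clear of the knob.

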